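# Snap the cover onto the terminal box

## Task

Close the terminal box with its loose metal cover: holding the cover tilted, find the slot of the bracket at the box's front (clamped anywhere a little left or right of the middle) and hook the cover's front lip fully into it, then pivot the cover down and press its back edge until the spring catch snaps over it and it lies flat. Do not ram it, leave the other things on the bench where they are, and let go of everything.

Things in the scene. Friction and masses are not known exactly. Their poses are not given: they have to be found in the camera images.
- terminal_box: Grey open metal box fixed to the bench, 150 (x) x 120 (y) mm. Origin: centre of its underside; x from its front (slot, towards the robot, within 0.4 rad) to its back (catch), y left, z up. Flat rim at z = 45 mm, round an opening 56 mm wide; in front it is a deck from x = -81 to -51. The closed cover rests on the rim, underside at z = 45, origin within 1.5 mm of x = 0, in line with the bracket.
- box_slot (a point): Point on the deck under the roof's edge (box x = -70, y = 0, z = 45 mm). The slot is in a bracket clamped there in slotted holes, its middle anywhere up to 12 mm left or right of this point (not reported: look or feel). It opens to box +x; roof 8 mm above the deck, 4 mm thick, 92 mm wide; end stop 8.5 mm deeper (x = -78.5); cheeks 32.5 mm either side of its middle, level with the roof's edge.
- box_back (a point): Middle of the box's back rim, where the closed cover's back edge lies (box x = 65, y = 0, z = 45 mm). Two stops at x = 66.5 mm, 25 to 45 mm either side, rise to z = 59 mm, so the cover cannot be slid in flat; the catch stands between them.
- catch (a joint): Spring catch, a 30 mm wide steel strip at the box's back: how far it is pushed outward (box +x) in m, 0 at rest, at most 0.009. At rest its barb's edge is at box x = 61, z = 53 mm (lowest point z = 51.7); its face slants up and outward, 30 deg from vertical, to z = 75. Pressing the cover's back edge down (about 6 to 12 N there) cams it out; it springs back to 0 over the cover.
- cover: Loose aluminium cover, 0.14 to 0.28 kg, plate 130 (x) x 88 (y) x 6 mm, lying right way up. Origin: centre of the plate's underside, x towards the back edge, z up. In front a lip 60 mm wide, 4 mm thick, level with the underside, reaches to x = -77. On top in the middle a grip rib, 44 (x) x 12 (y) mm, from z = 6 to 32. Fine thumb ridges at x = 35 to 52 mark where to press.
- cover_lip (a point): Middle of the end of the cover's front lip (cover x = -77, y = 0, z = 2 mm).
- cover_back (a point): Middle of the upper back edge of the cover's plate (cover x = 65, y = 0, z = 6 mm).
- masking_tape: Bystander: roll of masking tape, 104 mm across, 24 mm high, lying flat; origin at the centre of its underside.
- screwdriver: Bystander: screwdriver lying down, 186 mm long, 26 mm thick; origin under its middle.
- angle_clip: Bystander: drilled aluminium angle, 75 x 25 x 20 mm; origin under its middle.
- sheet_holder: Bystander: dark spring sheet holder (pin-like clamp) lying down, 65 mm long, 12 mm thick; origin under its middle.
Things that resemble listed ones, but are neither listed nor needed, are in the scene too. What is shaped like the cover but yellow is not meant. Of the things that look like the terminal_box, the larger one is meant.

How it is judged:
By the outcome, as a careful person would: the job done as asked, in the order asked, and still so for the second after the job is handed in, with the robot touching nothing.
It also fails if it takes over 64 s, if anything falls off the work surface, if the arm or the gripper's body presses on something with over 40 N, if the wrist force passes 120 N, or if a joint passes its speed limit or range.

## Robot

A 6-joint arm with a two-finger parallel gripper is mounted at the origin on the work surface; the furniture and walls round the work are solid. World frame = base frame: x ahead of the robot, y to its left, z up, the work surface at z = 0. Lengths are in m, angles in rad, forces in N, time in s.
With the tool pointing down it reaches from about 0.3 to 0.875 m from the base axis. Payload 6.4 kg.
Tool frame: the origin (TCP) lies at the very end of the fingers, on their centre line; the grasp point (between the pads) lies 19 mm behind it (ctrl.hold_point_z is the distance from the TCP to the grasp point, in m); y points along the fingers, x is the direction in which the jaws open and shut, and the axes are right-handed (so a half turn about y gives the same grasp; the last joint's range is limited). The gripper opens to 85 mm and grips with 20 to 120 N. Pads are 22 mm wide; open, the fingers measure 114 mm over their backs; the gripper's body (76 mm by 85 mm) begins 54 mm behind the grasp point. The pads swing forward as they close: fully open they stand 13 mm farther back than shut.
Start: joints at [1.078, 0.181, 1.607, -0, 1.354, -0.206], TCP at [0.163, 0.552, 0.231] pointing down, gripper open.
Joint ranges: [-2.99, 2.99], [-0.89, 2.07], [0.3, 2.58], [-1.14, 4.28], [0, 2.63], [-3.12, 3.12]. Speed limits (rad/s): [2.57, 2.57, 3.01, 3.14, 3.14, 3.14].

## Interface

Orientations are given as a unit quaternion [w, x, y, z].
In Python, from bench import ctrl, imaging gives the robot as it stands.
- The arm moves only by the shell command python3 -m jog 'ROWS'. ROWS is JSON, a list of rows, each a list of 3 entries, a list of its own where there are three numbers: the shift along the tool's x, y, z in cm, then the turn, a rotation vector about the tool's x, y, z in rad, then the finger opening in cm, from 0 to 8.54. A call has 1 to 12 rows; each row shifts and turns the pose as measured when the row begins, along the tool's axes as they then stand; what a row does not reach is not made up. A row lasts 1/12 s, in which the tool goes at most 41.7 mm and 7.16 degrees, less where a joint would pass 70% of its speed; a pose out of reach is approached as far as the arm can. A call is refused whole if a number of a shift passes 4.17 or a number of a turn 0.125, either way. A call with a gripper value outside its range is refused whole. The fingers move at their own pace and stop on an object; the grip force is fixed at half the most. Time passes only in rows, so rows that do not move let the fingers close. It gives the time, the measured TCP pose, the force and the opening at its end, in the units of the state.
- ctrl.get_obs(): the state, without advancing time (a new reading comes with each control period).
- imaging.camera(name): name is "side" or "top"; returns a dict with "frame" (480x640x3 uint8, red, green, blue), "depth" (480x640 float32, m along the optical axis (not along the pixel's ray), 0 where there is no reading), "K" (3x3 intrinsics, pixels), "R" (3x3) and "t" (3): a world point X has camera coordinates R X + t. Camera axes: x right, y down, z forward; pixel columns grow to the right and rows downward; lengths in m; the calibration is good to about 2 mm. A picture is of the moment at which its call begins.
- ctrl.hand_in(): hands the job in, once; it reports no verdict.
The state is a dict: "time_s": time; "q": joint angles; "dq": joint speeds; "joint_efforts": joint torques, N m; "eef_pos": TCP position; "eef_rot": TCP orientation; "wrist_force": force on the tool from outside, world axes, zero at the start; "torque": the same for the moment, N m; "opening": opening from 0.0 (shut) to 1.0 (fully open).
Only numpy, scipy, OpenCV 4.12 (cv2) and the standard library are available. Lean on these libraries where they do the work, as an engineer would, in place of code of your own. Each camera call takes 0.05 s, during which the arm holds its last target. There are 200 camera calls.

## Working session

There is one attempt and no reset: what is moved stays moved. The work goes in short steps, Python scripts to look and compute and a shell command to move; the robot and the scene stay as the last step left them, time stands still between calls to the robot, and variables do not carry over. Pictures are saved under pics/ and viewed, about 8 in all and at most 12, crops included, and the job is handed in when it is done.

```bash
ls; mkdir -p pics
cat > h.py <<'E'
import numpy as np, cv2
from bench import ctrl, imaging
from scipy.spatial.transform import Rotation as Rot
def cam(n):
    d=imaging.camera(n); return d
def cloud(d):
    h,w=d['depth'].shape; u,v=np.meshgrid(np.arange(w),np.arange(h)); z=d['depth']
    K=d['K']; P=np.stack([(u-K[0,2])/K[0,0]*z,(v-K[1,2])/K[1,1]*z,z],-1)
    X=(P-d['t'])@d['R']; X[z==0]=np.nan
    return X
def rot(o):
    q=o['eef_rot']; return Rot.from_quat([q[1],q[2],q[3],q[0]])
def save(n,im): cv2.imwrite('pics/'+n+'.png',cv2.cvtColor(im,cv2.COLOR_RGB2BGR))
E
python3 - <<'E'
from h import *
for n in('top','side'):
    d=cam(n); save(n+'0',d['frame']); np.savez('/tmp/'+n+'0.npz',**d)
    print(n,d['K'][0],(-d['R'].T@d['t']).round(3),d['R'].round(2).tolist())
o=ctrl.get_obs();print(o); print(rot(o).as_matrix().round(3))
E
```

```text
pics
top [487.22150698   0.         321.60022816] [0.356 0.031 1.196] [[0.01, -1.0, 0.01], [-0.99, -0.01, -0.14], [0.14, -0.0, -0.99]]
side [468.4347519    0.         321.18152196] [ 1.101 -0.245  0.856] [[0.41, 0.91, -0.01], [0.71, -0.32, -0.63], [-0.58, 0.25, -0.78]]
{'time_s': 0.1, 'q': array([ 1.07770926e+00,  1.81491574e-01,  1.60789069e+00,  4.29116071e-06,
        1.35380183e+00, -2.06291665e-01]), 'dq': array([-1.23344790e-03, -1.05135982e-03, -3.09776581e-03, -8.41480736e-05,
       -1.61259820e-03, -1.07133289e-03]), 'joint_efforts': array([ 1.18243333e-04, -4.45873904e+01, -3.52239668e+01, -3.42954709e-04,
        4.00878271e-03, -2.41659620e-05]), 'eef_pos': array([0.16239639, 0.55108015, 0.23046865]), 'eef_rot': array([-0.56608535,  0.5665576 ,  0.42290359, -0.42392501]), 'wrist_force': array([0.11841329, 0.88209073, 0.23932085]), 'torque': array([ 0.02098301, -0.02244125,  0.02627046]), 'opening': 1.0004394944200876}
[[ 0.283 -0.001 -0.959]
 [ 0.959 -0.001  0.283]
 [-0.002 -1.     0.   ]]
```

View pics/top0.png

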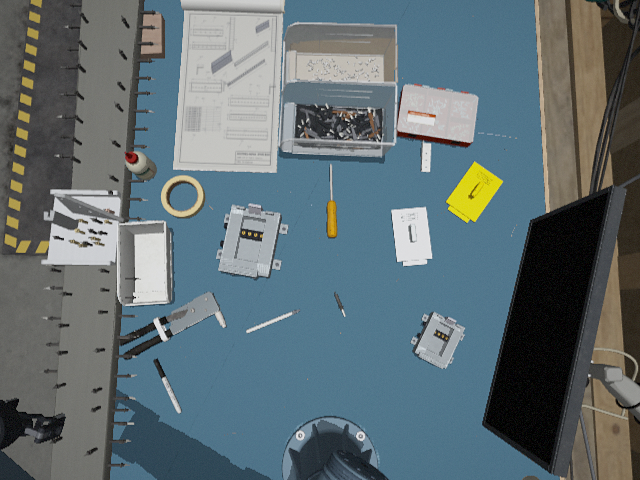

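View pics/side0.png

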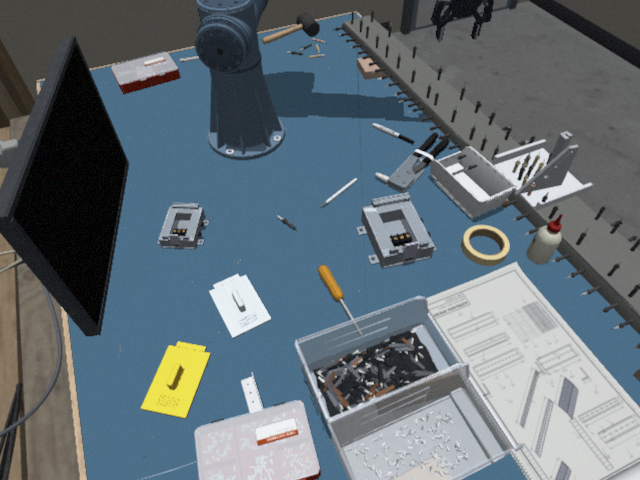

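Run:
```python
from h import *
for n in('top','side'):
    d=dict(np.load(f'/tmp/{n}0.npz')); X=cloud(d); f=d['frame'].astype(int)
    if n=='top': cw=(380,200,440,272); bx=(205,195,300,290)
    else: cw=(200,268,280,342); bx=(345,185,445,275)
    u0,v0,u1,v1=cw; P=X[v0:v1,u0:u1].reshape(-1,3); C=f[v0:v1,u0:u1].reshape(-1,3)
    m=(C.min(1)>150)&np.isfinite(P[:,2]); p=P[m]
    print(n,'cover z',np.percentile(p[:,2],[5,50,95]).round(4)); pl=p[p[:,2]<.02]
    r=cv2.minAreaRect((pl[:,:2]*1000).astype(np.float32)); print('rect',r)
    rb=P[np.isfinite(P[:,2])&(P[:,2]>.022)&(P[:,2]<.05)]; print('rib',len(rb),rb.mean(0).round(4),cv2.minAreaRect((rb[:,:2]*1000).astype(np.float32)))
    u0,v0,u1,v1=bx; P=X[v0:v1,u0:u1].reshape(-1,3)
    P=P[np.isfinite(P[:,2])]
    print('box hist',np.histogram(P[:,2],np.arange(-.004,.09,.004)))
    rim=P[(P[:,2]>.038)&(P[:,2]<.05)]; print('rim',cv2.minAreaRect((rim[:,:2]*1000).astype(np.float32)),len(rim))
    hi=P[(P[:,2]>.0515)]; print('hi',cv2.minAreaRect((hi[:,:2]*1000).astype(np.float32)),len(hi))
    a=cv2.resize(d['frame'][bx[1]:bx[3],bx[0]:bx[2]],(400,400),interpolation=cv2.INTER_CUBIC)
    b=cv2.resize(d['frame'][cw[1]:cw[3],cw[0]:cw[2]],(400,400),interpolation=cv2.INTER_CUBIC)
    globals()[n]=np.hstack([a,b])
save('crop0',cv2.resize(np.vstack([top,side]),(600,600)))
```

```text
top cover z [0.003  0.0073 0.0129]
rect ((541.5473022460938, -196.58038330078125), (144.72145080566406, 89.09918975830078), 5.6758222579956055)
rib 98 [ 0.5451 -0.1946  0.0319] ((545.1633911132812, -195.6520538330078), (42.58045196533203, 12.625027656555176), 6.379659175872803)
box hist (array([1534, 3122, 1144,  315,   31,   28,  102,  111,   54,   29,   20,
        361, 1214,  388,   52,  214,  114,   17,   15,   30,   17,    3,
          0]), array([-0.004,  0.   ,  0.004,  0.008,  0.012,  0.016,  0.02 ,  0.024,
        0.028,  0.032,  0.036,  0.04 ,  0.044,  0.048,  0.052,  0.056,
        0.06 ,  0.064,  0.068,  0.072,  0.076,  0.08 ,  0.084,  0.088]))
rim ((515.987060546875, 198.51727294921875), (121.19976806640625, 168.45274353027344), 80.4372329711914) 1909
hi ((517.6851196289062, 200.12911987304688), (108.63350677490234, 167.15304565429688), 80.0319595336914) 470
side cover z [0.0037 0.0067 0.0108]
rect ((539.0377807617188, -195.2941436767578), (146.39259338378906, 88.07261657714844), 5.721594333648682)
rib 121 [ 0.5488 -0.1942  0.0311] ((546.5415649414062, -193.77088928222656), (43.75222396850586, 12.096733093261719), 5.813604354858398)
box hist (array([1594, 3323,  652,  221,  117,  123,  224,  168,  107,  126,   88,
        334, 1297,  130,   75,  237,   56,   16,   16,   36,    9,    0,
          0]), array([-0.004,  0.   ,  0.004,  0.008,  0.012,  0.016,  0.02 ,  0.024,
        0.028,  0.032,  0.036,  0.04 ,  0.044,  0.048,  0.052,  0.056,
        0.06 ,  0.064,  0.068,  0.072,  0.076,  0.08 ,  0.084,  0.088]))
rim ((520.270751953125, 199.4412078857422), (121.65534973144531, 163.32273864746094), 80.34864807128906) 1784
hi ((518.2406005859375, 206.33706665039062), (93.02494812011719, 172.20474243164062), 76.79289245605469) 452
```

View pics/crop0.png

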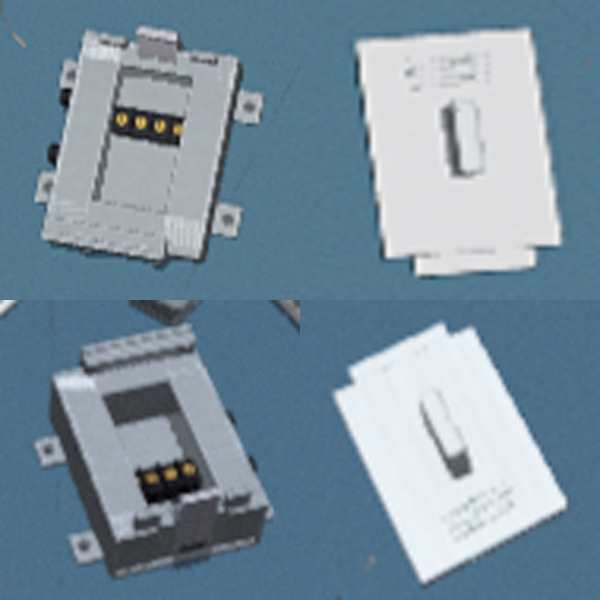

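```bash
cat >> h.py <<'E'
def plan(p,R,n=None):
    """remaining shift (cm) in tool axes and rotvec (tool axes) to reach p (m), R (Rot)"""
    o=ctrl.get_obs(); A=rot(o); e=np.array(p)-o['eef_pos']
    print('t',round(o['time_s'],2),'pos',o['eef_pos'].round(4),'F',o['wrist_force'].round(1),'T',o['torque'].round(2),'open',round(o['opening'],3))
    print('shift now-axes cm',(A.inv().apply(e)*100).round(2),'target-axes cm',(R.inv().apply(e)*100).round(2),'rotvec',(A.inv()*R).as_rotvec().round(3))
def toolR(yaw,tilt=0):
    "tool for cover with yaw, tilt>0 = back edge up; tool x=cover y, y=-cover z, z=-cover x"
    C=Rot.from_euler('z',yaw)*Rot.from_euler('y',-tilt)
    M=C.as_matrix(); return Rot.from_matrix(np.stack([M[:,1],-M[:,2],-M[:,0]],1))
E
python3 - <<'E'
from h import *
plan([.546,-.195,.12],toolR(np.radians(5.8)))
yaw=np.radians(-9.6);c,s=np.cos(yaw),np.sin(yaw)
for n,bx in(('top',(205,195,300,290)),('side',(345,185,445,275))):
    d=dict(np.load(f'/tmp/{n}0.npz')); X=cloud(d); P=X[bx[1]:bx[3],bx[0]:bx[2]].reshape(-1,3); P=P[np.isfinite(P[:,2])]
    q=P[:,:2]-[.518,.199]; B=np.stack([c*q[:,0]+s*q[:,1],-s*q[:,0]+c*q[:,1],P[:,2]],1)*1000
    r=B[(B[:,2]>40)&(B[:,2]<50)&(abs(B[:,0])<65)]; print(n,'rim z',np.median(r[:,2]).round(1))
    # rim edges by y at several x
    for x in(-40,-20,0,20,40):
        k=r[abs(r[:,0]-x)<10]; print(' x',x,'y outer',np.percentile(k[:,1],[1,99]).round(1),'inner',k[k[:,1]<0,1].max().round(1),k[k[:,1]>0,1].min().round(1))
    f=B[(B[:,2]>53.5)&(B[:,2]<61)&(B[:,0]<-55)]; print(' roof',np.percentile(f,[2,50,98],0).round(1).tolist(),cv2.minAreaRect(f[:,:2].astype(np.float32)))
    g=B[(B[:,2]>53)&(B[:,2]<63)&(B[:,0]>50)]; print(' stops',np.percentile(g,[2,50,98],0).round(1).tolist())
    g=B[(B[:,2]>66)&(B[:,0]>50)]; print(' catch',np.percentile(g,[2,50,98],0).round(1).tolist())
    k=B[(B[:,2]>40)&(B[:,2]<50)&(abs(B[:,1])<22)]; print(' opening x', np.sort(k[k[:,0]<0,0])[-4:].round(1),np.sort(k[k[:,0]>0,0])[:4].round(1), 'deck',np.percentile(k[:,0],[1,99]).round(1))
E
```

```text
t 0.1 pos [0.1624 0.5511 0.2305] F [0.1 0.9 0.2] T [ 0.02 -0.02  0.03] open 1.0
shift now-axes cm [-60.69  11.12 -57.9 ] target-axes cm [-78.1   11.05 -30.62] rotvec [-0.001 -0.388 -0.001]
top rim z 46.0
 x -40 y outer [-60.7  58.6] inner -0.6 2.2
 x -20 y outer [-60.9  57.7] inner -29.1 26.6
 x 0 y outer [-60.6  58.6] inner -28.5 27.1
 x 20 y outer [-60.7  58.5] inner -29.2 26.8
 x 40 y outer [-60.3  58.2] inner -28.7 26.9
 roof [[-83.3, -33.8, 54.7], [-74.3, 10.3, 58.3], [-67.1, 54.5, 60.8]] ((-75.13284301757812, 10.057476043701172), (91.63641357421875, 16.99467658996582), 89.94754028320312)
 stops [[65.4, -44.1, 54.8], [70.4, -1.3, 59.4], [75.2, 42.2, 62.7]]
 catch [[71.4, -15.1, 67.0], [76.5, -0.5, 73.7], [82.1, 13.8, 80.1]]
 opening x [-48.2 -48.  -47.7 -47.6] [56.9 56.9 57.3 57.5] deck [-65.9  78.7]
side rim z 45.5
 x -40 y outer [-59.   59.9] inner -1.9 0.3
 x -20 y outer [-59.   59.7] inner -27.1 27.8
 x 0 y outer [-59.2  59.4] inner -27.1 28.3
 x 20 y outer [-59.4  59.3] inner -27.2 28.4
 x 40 y outer [-59.4  60.2] inner -27.0 28.3
 roof [[-83.8, -32.7, 54.2], [-73.7, 10.2, 57.8], [-65.6, 56.1, 60.8]] ((-75.31363677978516, 11.945850372314453), (20.947397232055664, 91.80867767333984), 0.06417757272720337)
 stops [[67.9, -43.4, 53.5], [74.9, -4.1, 58.1], [83.3, 43.6, 62.6]]
 catch [[75.3, -13.8, 66.3], [81.4, 0.8, 73.7], [84.4, 15.2, 77.6]]
 opening x [-46.1 -45.7 -45.6 -45. ] [57.2 58.3 58.9 59.3] deck [-74.5  83.2]
```

```bash
python3 -m jog '[[[0,0,0],[0,-0.097,0],8.54],[[0,0,0],[0,-0.097,0],8.54],[[0,0,0],[0,-0.097,0],8.54],[[0,0,0],[0,-0.097,0],8.54],[[-3.5,0,-1.37],[0,0,0],8.54],[[-3.5,0,-1.37],[0,0,0],8.54],[[-3.5,0,-1.37],[0,0,0],8.54],[[-3.5,0,-1.37],[0,0,0],8.54],[[-3.5,0,-1.37],[0,0,0],8.54],[[-3.5,0,-1.37],[0,0,0],8.54],[[-3.5,0,-1.37],[0,0,0],8.54],[[-3.5,0,-1.37],[0,0,0],8.54]]'; python3 -c "
from h import *
plan([.546,-.195,.12],toolR(np.radians(5.8)))"
```

```text
time_s: 1.1
eef_pos: [0.3037, 0.2788, 0.2244]
eef_rot: [0.465, -0.465, -0.529, 0.536]
wrist_force: [1.5, 0.5, 0.4]
opening: 0.996
t 1.1 pos [0.3037 0.2788 0.2244] F [1.5 0.5 0.4] T [-0.04 -0.04  0.03] open 0.996
shift now-axes cm [-50.13  10.63 -17.73] target-axes cm [-49.59  10.44 -19.31] rotvec [-0.009  0.034 -0.007]
```

```bash
python3 -m jog '[[[-3.7,0.2,-1.4],[0,0,0],8.54],[[-3.7,0.2,-1.4],[0,0,0],8.54],[[-3.7,0.2,-1.4],[0,0,0],8.54],[[-3.7,0.2,-1.4],[0,0,0],8.54],[[-3.7,0.2,-1.4],[0,0,0],8.54],[[-3.7,0.8,-1.4],[0,0,0],8.54],[[-3.7,0.8,-1.4],[0,0,0],8.54],[[-3.7,1,-1.4],[0,0,0],8.54],[[-3.7,1,-1.4],[0,0,0],8.54],[[-3.7,1,-1.4],[0,0,0],8.54],[[-3.7,1,-1.4],[0,0,0],8.54],[[-3.7,1,-1.4],[0,0.03,0],8.54]]'; python3 -c "
from h import *
plan([.546,-.195,.05],toolR(np.radians(5.8)))"
```

```text
time_s: 2.1
eef_pos: [0.5314, -0.1558, 0.15]
eef_rot: [0.472, -0.475, -0.523, 0.527]
wrist_force: [0.8, 0.4, 1.0]
opening: 1.0
t 2.1 pos [ 0.5314 -0.1558  0.15  ] F [0.8 0.4 1. ] T [ 0.01 -0.01 -0.  ] open 1.0
shift now-axes cm [-3.99 10.02 -1.07] target-axes cm [-4.05 10.   -1.05] rotvec [-0.002  0.002 -0.007]
```

```bash
python3 -m jog '[[[-2,2.5,-0.5],[0,0,0],8.54],[[-2,2.5,-0.5],[0,0,-0.007],8.54],[[0,2.5,0],[0,0,0],8.54],[[0,2.5,0],[0,0,0],5.5],[[0,0.2,0],[0,0,0],5.5],[[0,0,0],[0,0,0],5.5]]'
python3 - <<'E'
from h import *
plan([.546,-.195,.0105],toolR(np.radians(5.8)))
a=cam('side')['frame'][220:370,170:320]; save('grasp1',cv2.resize(a,(500,500),interpolation=cv2.INTER_CUBIC))
E
```

```text
time_s: 2.6
eef_pos: [0.5474, -0.2072, 0.0408]
eef_rot: [0.477, -0.476, -0.522, 0.523]
wrist_force: [0.7, -1.3, 0.3]
opening: 0.646
t 2.6 pos [ 0.5474 -0.2072  0.0408] F [ 0.7 -1.3  0.3] T [0.01 0.   0.05] open 0.646
shift now-axes cm [1.23 3.03 0.02] target-axes cm [1.23 3.03 0.02] rotvec [-0.003 -0.01  -0.   ]
```

View pics/grasp1.png

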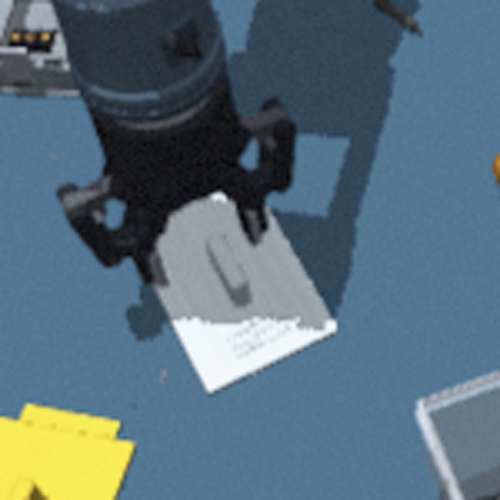

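The gripper straddles the white cover's rib (crop about (230,270)), with the fingers 12 mm off to one side. I'll centre it, then descend.

```bash
python3 -m jog '[[[1.2,0,0],[0,-0.01,0],5.5],[[0,0,0],[0,0,0],5.5],[[0,1.5,0],[0,0,0],5.5],[[0,1,0],[0,0,0],5],[[0,0,0],[0,0,0],4.5]]'; python3 -c "
from h import *
plan([.546,-.195,.0105],toolR(np.radians(5.8)))"
```

```text
time_s: 3.07
eef_pos: [0.5504, -0.1932, 0.0232]
eef_rot: [-0.469, 0.476, 0.526, -0.526]
wrist_force: [-0.4, -0.3, -0.6]
opening: 0.531
t 3.07 pos [ 0.5504 -0.1932  0.0232] F [-0.4 -0.3 -0.6] T [-0.01 -0.02  0.04] open 0.531
shift now-axes cm [-0.13  1.27  0.46] target-axes cm [-0.14  1.27  0.45] rotvec [ 0.006  0.006 -0.007]
```

```bash
python3 -m jog '[[[-0.1,0.6,0.4],[0.006,0,-0.006],4.5],[[0,0.4,0],[0,0,0],3.5],[[0,0,0],[0,0,0],3]]'; python3 -c "
from h import *
plan([.546,-.195,.0105],toolR(np.radians(5.8)))"
```

```text
time_s: 3.32
eef_pos: [0.5477, -0.1946, 0.0149]
eef_rot: [-0.471, 0.473, 0.527, -0.526]
wrist_force: [-0.4, 0.2, 1.0]
opening: 0.349
t 3.32 pos [ 0.5477 -0.1946  0.0149] F [-0.4  0.2  1. ] T [-0.02  0.03  0.02] open 0.349
shift now-axes cm [-0.02  0.44  0.18] target-axes cm [-0.02  0.44  0.18] rotvec [ 0.003  0.008 -0.003]
```

```bash
python3 -m jog '[[[0,0.5,0.2],[0,0.006,0],3],[[0,0,0],[0,0,0],2.5],[[0,0,0],[0,0,0],0.5],[[0,0,0],[0,0,0],0.5],[[0,0,0],[0,0,0],0.5],[[0,0,0],[0,0,0],0.5],[[0,0,0],[0,0,0],0.5]]'; python3 -c "
from h import *
plan([.546,-.195,.0105],toolR(np.radians(5.8)))"
```

```text
time_s: 3.9
eef_pos: [0.546, -0.1956, 0.0102]
eef_rot: [-0.473, 0.476, 0.525, -0.524]
wrist_force: [-0.4, 0.4, -0.1]
opening: 0.124
t 3.9 pos [ 0.546  -0.1956  0.0102] F [-0.4  0.4 -0.1] T [ 0.03 -0.02  0.05] open 0.124
shift now-axes cm [ 0.06 -0.03 -0.01] target-axes cm [ 0.06 -0.03 -0.01] rotvec [ 0.004 -0.    -0.003]
```

```bash
cat >> h.py <<'E'
YAW=np.radians(-9.6); O=np.array([.518,.199,0])+Rot.from_euler('z',YAW).apply([.0025,-.0003,0])
G=np.array([.0,0,.0102])  # TCP in cover frame
def boxpose():
    "cover lip bottom end & back lower edge in box frame (mm), tilt deg, yaw err deg"
    o=ctrl.get_obs(); A=rot(o).as_matrix(); C=np.stack([-A[:,2],A[:,0],-A[:,1]],1)
    Bi=Rot.from_euler('z',-YAW); f=lambda c:(Bi.apply(o['eef_pos']+C@(np.array(c)-G)-O)*1000).round(1)
    Cb=Bi.as_matrix()@C
    print('t',round(o['time_s'],2),'lip',f([-.077,0,0]),'back',f([.065,0,0]),'tilt',np.degrees(np.arcsin(Cb[2,0])).round(1),'yaw',np.degrees(np.arctan2(Cb[1,0],Cb[0,0])).round(2),'roll',np.degrees(np.arcsin(Cb[2,1])).round(2),
     'Fbox',Bi.apply(o['wrist_force']).round(1),'T',o['torque'].round(2),'open',round(o['opening'],3))
def tolip(l,tilt):
    R=toolR(YAW,tilt); C=Rot.from_euler('z',YAW)*Rot.from_euler('y',-tilt)
    p=O+Rot.from_euler('z',YAW).apply(np.array(l)/1000)+C.apply(G-np.array([-.077,0,0]))
    plan(p,R)
E
python3 -m jog '[[[0,-0.5,0],[0,0,0],0.5],[[0,-1,0],[0,0,0],0.5],[[0,-2,0],[0,0,0],0.5],[[0,-2.5,0],[0,0,0],0.5],[[0,-2.5,0],[0,0,0],0.5],[[0,-2.5,0],[0,0,0],0.5],[[0,-2.5,0],[0,0,0],0.5],[[0,0,0],[0,0,0],0.5],[[0,0,0],[0,0,0],0.5]]'; python3 -c "
from h import *
boxpose(); tolip([-55,11.3,75],.26)"
```

```text
time_s: 4.65
eef_pos: [0.5423, -0.1933, 0.1524]
eef_rot: [0.475, -0.473, -0.524, 0.525]
wrist_force: [-0.3, 0.1, -3.6]
opening: 0.126
t 4.65 lip [  12.7 -402.9  142.4] back [ 149.6 -365.2  142. ] tilt -0.1 yaw 15.42 roll 0.07 Fbox [-0.3  0.  -3.6] T [ 0.05 -0.03  0.01] open 0.126
t 4.65 pos [ 0.5423 -0.1933  0.1524] F [-0.3  0.1 -3.6] T [ 0.05 -0.03  0.01] open 0.126
shift now-axes cm [39.82  4.81 -3.72] target-axes cm [39.37  2.81  8.01] rotvec [-0.261  0.267  0.036]
```

```bash
python3 -m jog '[[[2,0,-0.2],[0,0,0],0.5],[[3,0,-0.3],[0,0,0],0.5],[[3.5,0,-0.35],[0,0,0],0.5],[[3.5,0,-0.35],[0,0,0],0.5],[[3.5,0,-0.35],[0,0,0],0.5],[[3.5,0,-0.35],[0,0,0],0.5],[[3.5,0,-0.35],[0,0,0],0.5],[[3.5,0,-0.35],[0,0,0],0.5],[[3.5,0,-0.35],[0,0,0],0.5],[[3.5,0,-0.35],[0,0,0],0.5],[[2,0,-0.2],[0,0,0],0.5],[[0,0,0],[0,0,0],0.5]]';python3 -m jog '[[[0,0,0],[0,0.06,0],0.5],[[0,0,0],[0,0.07,0],0.5],[[0,0,0],[0,0.07,0],0.5],[[0,0,0],[0,0.07,0],0.5],[[0,0,0],[-0.06,0,0],0.5],[[0,0,0],[-0.07,0,0],0.5],[[0,0,0],[-0.07,0,0],0.5],[[0,0,0],[-0.07,0,0],0.5],[[0,0,0],[0,0,0],0.5]]'; python3 -c "
from h import *
boxpose(); tolip([-55,11.3,60],.26)"
```

```text
time_s: 5.65
eef_pos: [0.532, 0.172, 0.1367]
eef_rot: [0.482, -0.47, -0.518, 0.528]
wrist_force: [-0.2, 0.0, -2.5]
opening: 0.126
time_s: 6.4
eef_pos: [0.5228, 0.1686, 0.1219]
eef_rot: [-0.474, 0.607, 0.498, -0.398]
wrist_force: [-0.6, 0.5, -3.2]
opening: 0.123
t 6.4 lip [-65.1 -27.7  94. ] back [ 72.9 -30.1 127.2] tilt 13.5 yaw -0.98 roll -0.65 Fbox [-0.7  0.4 -3.2] T [ 0.08  0.23 -0.01] open 0.123
t 6.4 pos [0.5228 0.1686 0.1219] F [-0.6  0.5 -3.2] T [ 0.08  0.23 -0.01] open 0.123
shift now-axes cm [ 4.07  3.29 -0.1 ] target-axes cm [ 4.01  3.36 -0.08] rotvec [-0.025 -0.016 -0.016]
```

```bash
python3 -m jog '[[[1.3,0.5,0],[-0.012,-0.008,-0.008],0.5],[[1.3,0.5,0],[-0.012,-0.008,-0.008],0.5],[[1.3,0.5,0],[0,0,0],0.5],[[0,0.5,0],[0,0,0],0.5],[[0,0,0],[0,0,0],0.5],[[0,0,0],[0,0,0],0.5]]'
python3 - <<'E'
from h import *
boxpose(); tolip([-55,11.3,60],.26)
d=cam('top'); a=cv2.resize(d['frame'][180:300,190:310],(400,400),interpolation=cv2.INTER_CUBIC)
d2=cam('side'); b=cv2.resize(d2['frame'][160:280,330:450],(400,400),interpolation=cv2.INTER_CUBIC)
save('near1',np.hstack([a,b])); np.savez('/tmp/n1t.npz',**d); np.savez('/tmp/n1s.npz',**d2)
E
```

```text
time_s: 6.9
eef_pos: [0.5325, 0.2052, 0.0966]
eef_rot: [-0.469, 0.603, 0.508, -0.398]
wrist_force: [-0.6, -0.6, -2.2]
opening: 0.127
t 6.9 lip [-61.4   8.8  67.9] back [ 76.3   8.8 102.5] tilt 14.1 yaw 0.02 roll -0.21 Fbox [-0.5 -0.7 -2.2] T [0.06 0.2  0.01] open 0.127
t 6.9 pos [0.5325 0.2052 0.0966] F [-0.6 -0.6 -2.2] T [0.06 0.2  0.01] open 0.127
shift now-axes cm [ 0.25  0.82 -0.41] target-axes cm [ 0.25  0.82 -0.4 ] rotvec [-0.014  0.    -0.004]
```

View pics/near1.png

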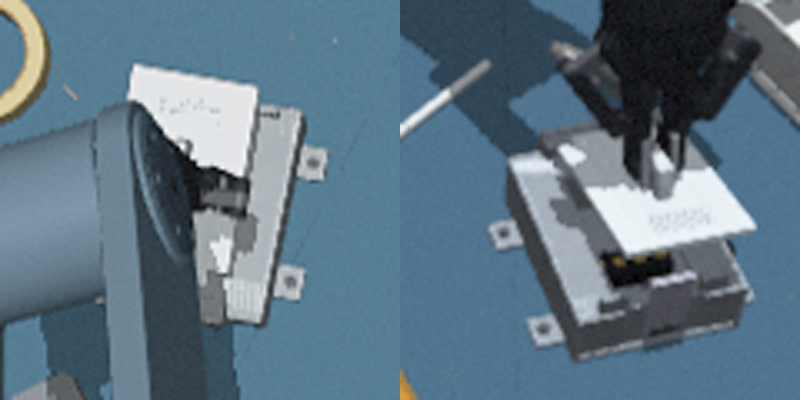

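Run:
```python
from h import *
Bi=Rot.from_euler('z',-YAW)
for n,bx in(('n1s',(370,180,445,240)),('n1t',(225,195,275,245))):
    d=dict(np.load(f'/tmp/{n}.npz')); X=cloud(d)[bx[1]:bx[3],bx[0]:bx[2]].reshape(-1,3); C=d['frame'][bx[1]:bx[3],bx[0]:bx[2]].reshape(-1,3)
    m=(C.min(1)>165)&np.isfinite(X[:,2])&(X[:,2]>.075); P=X[m]
    B=Bi.apply(P-O)*1000
    c=B.mean(0); u,s,v=np.linalg.svd(B-c,full_matrices=False); nn=v[2]*np.sign(v[2][2])
    print(n,len(B),'normal tilt deg x,y',np.degrees(np.arctan2(-nn[0],nn[2])).round(1),np.degrees(np.arctan2(-nn[1],nn[2])).round(1),np.abs((B-c)@nn).mean().round(2),'z at x=60,y=10', (c[2]-(nn[0]*(60-c[0])+nn[1]*(10-c[1]))/nn[2]).round(1))
    print(np.percentile(B,[1,99],0).round(1).tolist())
    for x in(40,50,60,70):
        k=B[abs(B[:,0]-x)<5]
        if len(k)>5: print(x,k[:,1].min().round(1),k[:,1].max().round(1))
```

```text
n1s 814 normal tilt deg x,y 12.8 0.4 1.82 z at x=60,y=10 105.7
[[-43.7, -33.6, 78.8], [75.0, 52.0, 122.1]]
40 -33.8 52.3
50 -33.5 52.0
60 -34.3 53.2
70 -34.3 52.7
n1t 770 normal tilt deg x,y 12.6 0.2 1.88 z at x=60,y=10 105.9
[[17.5, -34.1, 93.8], [74.7, 50.8, 113.0]]
40 -35.1 32.1
50 -34.8 52.0
60 -35.2 52.2
70 -34.0 53.2
```

```bash
python3 -m jog '[[[0.24,0.7,-0.35],[-0.01,0,0],0.5],[[0,0.4,0],[0,0,0],0.5],[[0,0,0],[0,0,0],0.5],[[0,0,0],[0,0,0],0.5]]'; python3 -c "
from h import *
boxpose(); tolip([-58,11.2,50],.26)"
```

```text
time_s: 7.33
eef_pos: [0.5403, 0.2052, 0.0867]
eef_rot: [-0.466, 0.607, 0.51, -0.394]
wrist_force: [-0.3, 0.8, -1.7]
opening: 0.126
t 7.33 lip [-53.3  10.2  57.2] back [83.9 10.  93.5] tilt 14.8 yaw -0.1 roll -0.2 Fbox [-0.5  0.7 -1.7] T [0.06 0.19 0.02] open 0.126
t 7.33 pos [0.5403 0.2052 0.0867] F [-0.3  0.8 -1.7] T [0.06 0.19 0.02] open 0.126
shift now-axes cm [0.11 0.56 0.64] target-axes cm [0.11 0.56 0.64] rotvec [-0.001 -0.002 -0.004]
```

```bash
python3 -m jog '[[[0.1,0.5,0.55],[0,0,0],0.5],[[0,0.1,0],[0,0,0],0.5],[[0,0,0],[0,0,0],0.5],[[0,0,0],[0,0,0],0.5]]'; python3 -c "
from h import *
boxpose(); tolip([-58,11.2,47],.26)"
```

```text
time_s: 7.67
eef_pos: [0.5361, 0.2067, 0.0787]
eef_rot: [-0.466, 0.607, 0.51, -0.394]
wrist_force: [-0.2, 0.1, -3.2]
opening: 0.123
t 7.67 lip [-57.8  11.   49.2] back [79.5 10.7 85.4] tilt 14.8 yaw -0.11 roll -0.21 Fbox [-0.2  0.1 -3.2] T [0.08 0.2  0.06] open 0.123
t 7.67 pos [0.5361 0.2067 0.0787] F [-0.2  0.1 -3.2] T [0.08 0.2  0.06] open 0.123
shift now-axes cm [0.03 0.19 0.08] target-axes cm [0.03 0.19 0.08] rotvec [-0.002 -0.002 -0.004]
```

Now touch down on the deck in 1 mm steps. World down is about tool (0, 0.97, 0.26).

```bash
for i in 1 2 3; do python3 -m jog '[[[0,0.1,0.026],[0,0,0],0.5],[[0,0,0],[0,0,0],0.5],[[0,0,0],[0,0,0],0.5]]' >/dev/null; python3 -c "
from h import *
boxpose()"; done
```

```text
t 7.92 lip [-57.7  11.1  48.3] back [79.6 10.9 84.7] tilt 14.8 yaw -0.1 roll -0.2 Fbox [ 0.3 -0.1 -1.8] T [0.01 0.22 0.01] open 0.126
t 8.17 lip [-57.4  11.3  47.5] back [79.9 11.  83.9] tilt 14.9 yaw -0.11 roll -0.18 Fbox [ 0.8  0.4 -2.4] T [ 0.08  0.21 -0.02] open 0.125
t 8.42 lip [-57.2  11.3  46.5] back [80.  11.  82.9] tilt 14.9 yaw -0.11 roll -0.17 Fbox [-0.  -0.9 -3.1] T [-0.01  0.24 -0.  ] open 0.124
```

```bash
for i in 1 2 3; do python3 -m jog '[[[0,0.1,0.03],[0,0,0],0.5],[[0,0,0],[0,0,0],0.5],[[0,0,0],[0,0,0],0.5]]' >/dev/null; python3 -c "
from h import *
boxpose()"; done
```

```text
t 8.67 lip [-57.3  11.3  45.3] back [80.  11.  81.7] tilt 14.9 yaw -0.11 roll -0.18 Fbox [ 0.6  0.2 -2.9] T [0.05 0.2  0.04] open 0.123
t 8.92 lip [-57.1  11.4  44.4] back [80.1 11.1 80.9] tilt 14.9 yaw -0.11 roll -0.17 Fbox [-0.8 -0.  -1.9] T [0.04 0.33 0.01] open 0.121
t 9.17 lip [-56.9  11.4  44.1] back [80.3 11.1 80.6] tilt 14.9 yaw -0.11 roll -0.18 Fbox [-1.9 -0.7  0.3] T [0.05 0.59 0.  ] open 0.128
```

```bash
python3 -m jog '[[[0,-0.1,-0.02],[0,0,0],0.5],[[0,0,0],[0,0,0],0.5]]' >/dev/null; for i in 1 2; do python3 -m jog '[[[0,-0.1,0.39],[0,0,0],0.5],[[0,0,0],[0,0,0],0.5],[[0,0,0],[0,0,0],0.5]]' >/dev/null; python3 -c "
from h import *
boxpose()"; done
```

```text
t 9.58 lip [-61.7  11.4  44.4] back [75.6 11.1 81. ] tilt 14.9 yaw -0.11 roll -0.17 Fbox [ 0.3  0.1 -1.4] T [ 0.02  0.07 -0.05] open 0.122
t 9.83 lip [-66.1  11.5  44.5] back [71.2 11.2 81. ] tilt 14.9 yaw -0.11 roll -0.16 Fbox [ 0.  -0.8 -2. ] T [0.01 0.13 0.04] open 0.127
```

```bash
for i in 1 2 3 4; do python3 -m jog '[[[0,-0.04,0.16],[0,0,0],0.5],[[0,0,0],[0,0,0],0.5],[[0,0,0],[0,0,0],0.5]]' >/dev/null; python3 -c "
from h import *
boxpose()"; done
```

```text
t 10.08 lip [-67.9  11.5  44.5] back [69.3 11.3 81.1] tilt 14.9 yaw -0.1 roll -0.15 Fbox [ 0.8  0.1 -2.6] T [ 0.04  0.16 -0.02] open 0.124
t 10.33 lip [-69.6  11.5  44.5] back [67.6 11.3 81.1] tilt 14.9 yaw -0.11 roll -0.15 Fbox [ 0.2  0.7 -1.1] T [0.01 0.17 0.03] open 0.13
t 10.58 lip [-71.4  11.6  44.5] back [65.8 11.3 81.1] tilt 14.9 yaw -0.11 roll -0.15 Fbox [ 1.4  0.3 -2.4] T [ 0.    0.18 -0.01] open 0.128
t 10.83 lip [-73.2  11.6  44.4] back [64.  11.3 81.1] tilt 14.9 yaw -0.12 roll -0.14 Fbox [ 1.   0.5 -2. ] T [ 0.04  0.14 -0.01] open 0.126
```

```bash
for i in 1 2 3 4; do python3 -m jog '[[[0,-0.035,0.13],[0,0,0],0.5],[[0,0,0],[0,0,0],0.5],[[0,0,0],[0,0,0],0.5]]' >/dev/null; python3 -c "
from h import *
boxpose()"; done
```

```text
t 11.08 lip [-74.7  11.6  44.4] back [62.5 11.3 81.1] tilt 14.9 yaw -0.12 roll -0.14 Fbox [ 0.7  0.6 -1.6] T [-0.02  0.18  0.  ] open 0.121
t 11.33 lip [-76.1  11.6  44.4] back [61.  11.3 81.1] tilt 14.9 yaw -0.11 roll -0.15 Fbox [ 0.4  0.  -1.4] T [0.01 0.13 0.03] open 0.123
t 11.58 lip [-76.3  11.7  44.9] back [60.8 11.5 81.9] tilt 15.1 yaw -0.1 roll -0.12 Fbox [ 0.2  1.3 -3. ] T [ 0.02  0.07 -0.  ] open 0.125
t 11.83 lip [-76.4  11.9  45.3] back [60.6 11.6 82.7] tilt 15.2 yaw -0.1 roll -0.09 Fbox [ 1.6 -0.3 -2.8] T [-0.04 -0.07  0.03] open 0.126
```

```bash
python3 -m jog '[[[0,0.2,-0.08],[0.03,0,0],0.5],[[0,0.23,-0.03],[0.03,0,0],0.5],[[0,0.23,-0.03],[0.03,0,0],0.5],[[0,0,0],[0,0,0],0.5],[[0,0,0],[0,0,0],0.5]]' >/dev/null; python3 -c "
from h import *
boxpose(); tolip([-75.6,11.5,44.7],.15)"
```

```text
t 12.25 lip [-76.7  11.9  45.7] back [63.2 11.7 70. ] tilt 9.9 yaw -0.08 roll -0.09 Fbox [ 0.6  0.2 -2. ] T [ 0.07  0.1  -0.01] open 0.127
t 12.25 pos [0.5198 0.2104 0.069 ] F [ 0.6  0.1 -2. ] T [ 0.07  0.1  -0.01] open 0.127
shift now-axes cm [-0.03  0.29 -0.11] target-axes cm [-0.03  0.29 -0.12] rotvec [ 0.022 -0.001 -0.002]
```

```bash
python3 -m jog '[[[-0.03,0.2,-0.05],[0.02,0,0],0.5],[[0,0.2,-0.03],[0.02,0,0],0.5],[[0,0,0],[0,0,0],0.5],[[0,0,0],[0,0,0],0.5]]' >/dev/null
python3 - <<'E'
from h import *
boxpose(); tolip([-76,11.5,44.6],.1)
d2=cam('side'); b=cv2.resize(d2['frame'][160:280,330:450],(600,600),interpolation=cv2.INTER_CUBIC)
save('near2',b)
E
```

```text
t 12.58 lip [-76.9  11.8  44.8] back [63.9 11.7 63.1] tilt 7.4 yaw -0.05 roll -0.08 Fbox [ 0.9  0.2 -1.6] T [ 0.03 -0.04  0.02] open 0.126
t 12.58 pos [0.5206 0.2102 0.0648] F [ 0.9  0.1 -1.6] T [ 0.03 -0.04  0.02] open 0.126
shift now-axes cm [-0.02  0.26 -0.11] target-axes cm [-0.02  0.25 -0.12] rotvec [ 0.029 -0.001 -0.002]
```

View pics/near2.png

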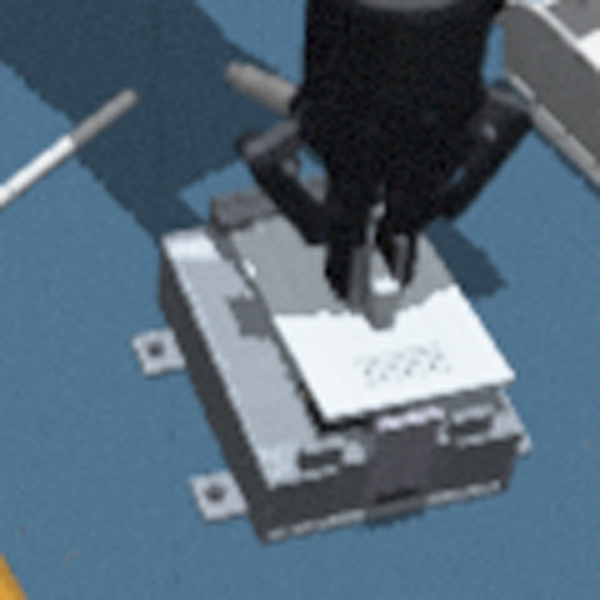

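The cover's front is under the bracket (crop about (270,210)). Its back edge sits just in front of and above the catch (about (410,420)). I'll pivot a little further until it touches the catch, then release.

```bash
for i in 1 2; do python3 -m jog '[[[0,0.15,-0.02],[0.018,0,0],0.5],[[0,0,0],[0,0,0],0.5],[[0,0,0],[0,0,0],0.5]]' >/dev/null; python3 -c "
from h import *
boxpose()"; done
```

```text
t 12.88 lip [-77.   11.8  44.7] back [64.2 11.7 60.3] tilt 6.3 yaw -0.02 roll -0.09 Fbox [ 0.9  0.8 -2.4] T [ 0.02 -0.08 -0.  ] open 0.124
t 13.13 lip [-77.   11.8  44.6] back [64.4 11.7 57.4] tilt 5.2 yaw -0.03 roll -0.09 Fbox [ 0.9 -0.6 -2.3] T [ 0.05 -0.03  0.01] open 0.125
```

```bash
for i in 1 2; do python3 -m jog '[[[0,0.1,-0.03],[0.013,0,0],0.5],[[0,0,0],[0,0,0],0.5],[[0,0,0],[0,0,0],0.5]]' >/dev/null; python3 -c "
from h import *
boxpose()"; done
```

```text
t 13.38 lip [-77.2  11.9  45. ] back [64.4 11.9 55.7] tilt 4.3 yaw -0.02 roll -0.1 Fbox [-0.8 -0.6 -2.2] T [-0.08 -0.06  0.04] open 0.126
t 13.63 lip [-77.3  12.   45.5] back [64.4 12.  54.1] tilt 3.5 yaw -0.01 roll -0.09 Fbox [-1.8 -0.8  0.7] T [-0.08  0.04 -0.04] open 0.127
```

Contact. Open the gripper, then lift off straight along the tool axis.

```bash
python3 -m jog '[[[0,0,0],[0,0,0],3],[[0,0,0],[0,0,0],4],[[0,0,0],[0,0,0],4],[[0,-1,0],[0,0,0],4],[[0,-2,0],[0,0,0],4],[[0,-2,0],[0,0,0],4],[[0,-1,0],[0,0,0],4],[[0,0,0],[0,0,0],0],[[0,0,0],[0,0,0],0]]'
python3 - <<'E'
from h import *
boxpose()
d2=cam('side'); b=cv2.resize(d2['frame'][160:280,330:450],(600,600),interpolation=cv2.INTER_CUBIC)
save('near3',b)
X=cloud(d2)[180:270,345:445].reshape(-1,3);C=d2['frame'][180:270,345:445].reshape(-1,3)
B=Rot.from_euler('z',-YAW).apply(X-O)*1000
m=np.isfinite(B[:,2])&(C.min(1)>165)&(B[:,2]>44)&(B[:,2]<85)&(B[:,0]>20)&(B[:,0]<75); B=B[m]
for x in(25,35,45,55,62): k=B[abs(B[:,0]-x)<4]; print(x,len(k),np.median(k[:,2]).round(1) if len(k) else '')
print(np.percentile(B,[1,99],0).round(1))
# press target: cover x=43 -> box x 43
tgt=O+Rot.from_euler('z',YAW).apply([.045,.0115,.075]); plan(tgt,toolR(YAW,0))
E
```

```text
time_s: 14.38
eef_pos: [0.5175, 0.2111, 0.1243]
eef_rot: [-0.523, 0.557, 0.47, -0.443]
wrist_force: [-0.2, 0.2, 0.3]
opening: 0.193
t 14.38 lip [-81.2  12.1 109.5] back [ 60.5  12.1 118. ] tilt 3.5 yaw -0.02 roll -0.08 Fbox [-0.3  0.2  0.3] T [-0.05  0.   -0.03] open 0.193
25 128 57.5
35 115 58.9
45 115 59.5
55 120 59.9
62 117 59.9
[[ 20.5 -57.6  44.5]
 [ 71.9  55.7  63.2]]
t 14.43 pos [0.5176 0.211  0.1242] F [0.9 0.4 0.2] T [-0.01 -0.02  0.01] open 0.108
shift now-axes cm [-0.05  5.21 -4.68] target-axes cm [-0.06  4.92 -4.99] rotvec [ 0.06  -0.    -0.001]
```

View pics/near3.png

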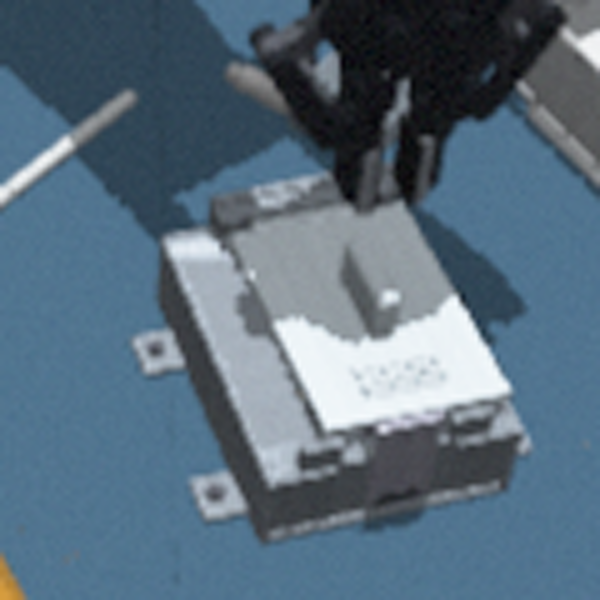

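```bash
python3 -m jog '[[[0,0,-1.5],[0.03,0,0],0],[[0,0,-1.8],[0.03,0,0],0],[[0,0,-1.5],[0,0,0],0],[[0,0,0],[0,0,0],0],[[0,0,0],[0,0,0],0]]'
python3 - <<'E'
from h import *
plan(O+Rot.from_euler('z',YAW).apply([.045,.0115,.066]),toolR(YAW,0))
E
```

```text
time_s: 14.85
eef_pos: [0.5627, 0.2027, 0.1203]
eef_rot: [0.542, -0.538, -0.453, 0.46]
wrist_force: [-0.4, 0.2, -1.1]
opening: -0.002
t 14.85 pos [0.5627 0.2027 0.1203] F [-0.4  0.2 -1.1] T [0.04 0.01 0.05] open -0.002
shift now-axes cm [ 0.03  5.43 -0.46] target-axes cm [ 0.01  5.43 -0.41] rotvec [-0.01   0.    -0.004]
```

```bash
python3 -m jog '[[[0,1.5,-0.4],[-0.01,0,0],0],[[0,1.5,0],[0,0,0],0],[[0,1.2,0],[0,0,0],0],[[0,0.5,0],[0,0,0],0],[[0,0,0],[0,0,0],0],[[0,0,0],[0,0,0],0]]'
python3 - <<'E'
from h import *
plan(O+Rot.from_euler('z',YAW).apply([.045,.0115,.06]),toolR(YAW,0))
E
```

```text
time_s: 15.35
eef_pos: [0.5607, 0.2023, 0.0678]
eef_rot: [0.54, -0.539, -0.454, 0.46]
wrist_force: [-0.1, 1.0, 1.3]
opening: -0.002
t 15.35 pos [0.5607 0.2023 0.0678] F [-0.1  1.   1.3] T [ 0.06 -0.04  0.02] open -0.002
shift now-axes cm [ 0.08  0.77 -0.6 ] target-axes cm [ 0.08  0.78 -0.6 ] rotvec [-0.006  0.001 -0.006]
```

```bash
python3 -m jog '[[[0.05,0,-0.45],[0,0,0],0],[[0,0,0],[0,0,0],0]]'>/dev/null; for i in 1 2 3 4 5 6; do python3 -m jog '[[[0,0.17,0],[0,0,0],0],[[0,0,0],[0,0,0],0],[[0,0,0],[0,0,0],0]]' | grep -E "eef_pos|force"; done
```

```text
eef_pos: [0.567, 0.2026, 0.0685]
wrist_force: [-0.5, -1.0, 0.0]
eef_pos: [0.5676, 0.2027, 0.0674]
wrist_force: [-0.1, 0.4, 0.6]
eef_pos: [0.5675, 0.2027, 0.0656]
wrist_force: [-0.3, -0.1, 1.0]
eef_pos: [0.5674, 0.2026, 0.0635]
wrist_force: [1.1, 0.0, 0.4]
eef_pos: [0.5673, 0.2026, 0.0616]
wrist_force: [-0.1, 0.2, 0.3]
eef_pos: [0.5673, 0.2026, 0.0597]
wrist_force: [0.4, 0.2, 0.4]
```

```bash
for i in 1 2 3 4 5 6; do python3 -m jog '[[[0,0.16,0],[0,0,0],0],[[0,0,0],[0,0,0],0],[[0,0,0],[0,0,0],0]]' | grep -E "eef_pos|force"; done
```

```text
eef_pos: [0.5675, 0.2027, 0.0583]
wrist_force: [-0.0, -0.5, -0.8]
eef_pos: [0.5676, 0.2027, 0.0565]
wrist_force: [-0.7, -0.3, -0.1]
eef_pos: [0.5676, 0.2027, 0.0547]
wrist_force: [0.4, 0.1, -0.1]
eef_pos: [0.5675, 0.2026, 0.0528]
wrist_force: [0.1, -0.1, 0.3]
eef_pos: [0.5677, 0.2027, 0.0512]
wrist_force: [-0.9, 0.9, 0.7]
eef_pos: [0.5681, 0.2028, 0.0519]
wrist_force: [-0.0, 0.1, -0.4]
```

Run:
```python
from h import *
d2=cam('side'); b=cv2.resize(d2['frame'][160:280,330:450],(600,600),interpolation=cv2.INTER_CUBIC)
save('near4',b)
X=cloud(d2)[180:270,345:445].reshape(-1,3);C=d2['frame'][180:270,345:445].reshape(-1,3)
B=Rot.from_euler('z',-YAW).apply(X-O)*1000
m=np.isfinite(B[:,2])&(C.min(1)>165)&(B[:,2]>44)&(B[:,2]<85)&(B[:,0]>20)&(B[:,0]<75); B=B[m]
for x in(25,35,45,55,62):
  for s in(-1,1): k=B[(abs(B[:,0]-x)<4)&(abs(B[:,1]-11.5-s*30)<10)]; print(x,s,len(k),np.median(k[:,2]).round(1) if len(k) else '')
boxpose()
```

```text
25 -1 0 
25 1 0 
35 -1 0 
35 1 0 
45 -1 0 
45 1 0 
55 -1 4 51.4
55 1 0 
62 -1 2 52.7
62 1 0 
t 18.57 lip [-30.7  12.2  41.7] back [111.3  12.5  41.6] tilt -0.0 yaw 0.12 roll -0.22 Fbox [1.  0.4 0. ] T [ 0.02 -0.06  0.03] open 0.001
```

View pics/near4.png

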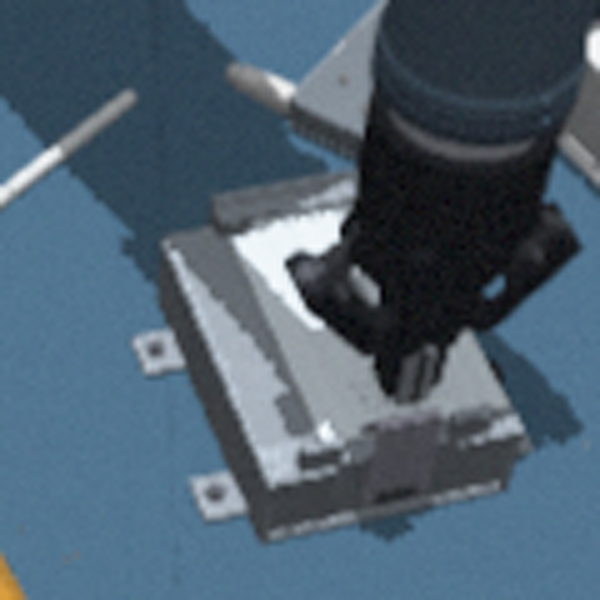

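The cover looks flat behind the catch (about (405,415)). I'll press firmly once more to confirm, then lift away.

```bash
python3 -m jog '[[[0,0.15,0],[0,0,0],0],[[0,0.15,0],[0,0,0],0]]'|grep -E "pos|force"; python3 -m jog '[[[0,0.25,0],[0,0,0],0],[[0,0.25,0],[0,0,0],0]]'|grep -E "pos|force"; python3 -m jog '[[[0,-0.5,0],[0,0,0],0],[[0,-1.5,0],[0,0,0],0],[[0,-3,0],[0,0,0],0],[[0,-3,0],[0,0,0],0],[[0,-3,0],[0,0,0],0],[[0,-3,0],[0,0,0],0],[[0,-1,3],[0,0,0],0],[[0,0,4],[0,0,0],0],[[0,0,4],[0,0,0],0],[[0,0,4],[0,0,0],0],[[0,0,0],[0,0,0],0],[[0,0,0],[0,0,0],0]]'
python3 - <<'E'
from h import *
d2=cam('side'); b=cv2.resize(d2['frame'][160:280,330:450],(600,600),interpolation=cv2.INTER_CUBIC)
save('near5',b)
X=cloud(d2)[180:270,345:445].reshape(-1,3);C=d2['frame'][180:270,345:445].reshape(-1,3)
B=Rot.from_euler('z',-YAW).apply(X-O)*1000
B=B[np.isfinite(B[:,2])]
for x in(-50,-30,0,25,35,45,55,60,64):
  k=[B[(abs(B[:,0]-x)<4)&(abs(B[:,1]-11.5-s*25)<12)] for s in(-1,1)]; print(x,[ (len(j),np.median(j[:,2]).round(1)) for j in k if len(j)])
c=B[(B[:,2]>62)&(B[:,0]>50)]; print('catch',np.percentile(c,[2,50,98],0).round(1).tolist())
d0=dict(np.load('/tmp/side0.npz')); B0=Rot.from_euler('z',-YAW).apply(cloud(d0)[180:270,345:445].reshape(-1,3)-O)*1000
c=B0[(B0[:,2]>62)&(B0[:,0]>50)]; print('catch0',np.percentile(c,[2,50,98],0).round(1).tolist())
f0=d0['frame'].astype(int); df=np.abs(d2['frame'].astype(int)-f0).max(2); print(df.shape)
E
```

```text
eef_pos: [0.5683, 0.2029, 0.051]
wrist_force: [-9.2, -2.8, 21.6]
eef_pos: [0.5683, 0.2029, 0.051]
wrist_force: [-9.7, -2.7, 22.1]
time_s: 19.9
eef_pos: [0.4144, 0.2277, 0.2058]
eef_rot: [-0.54, 0.54, 0.454, -0.459]
wrist_force: [0.9, 0.2, 1.7]
opening: 0.0
-50 [(25, np.float64(51.8)), (28, np.float64(51.3))]
-30 [(28, np.float64(51.7)), (14, np.float64(51.5))]
0 [(28, np.float64(52.6)), (19, np.float64(51.3))]
25 [(29, np.float64(51.0)), (27, np.float64(51.8))]
35 [(31, np.float64(51.4)), (30, np.float64(51.2))]
45 [(28, np.float64(51.7)), (27, np.float64(52.0))]
55 [(25, np.float64(51.9)), (28, np.float64(51.6))]
60 [(27, np.float64(51.3)), (19, np.float64(51.6))]
64 [(32, np.float64(49.2)), (13, np.float64(52.5))]
catch [[70.8, -21.4, 62.3], [78.7, 0.2, 72.3], [81.6, 21.5, 77.2]]
catch0 [[72.2, -13.7, 62.5], [79.2, 0.3, 72.6], [81.7, 15.4, 77.5]]
(480, 640)
```

View pics/near5.png

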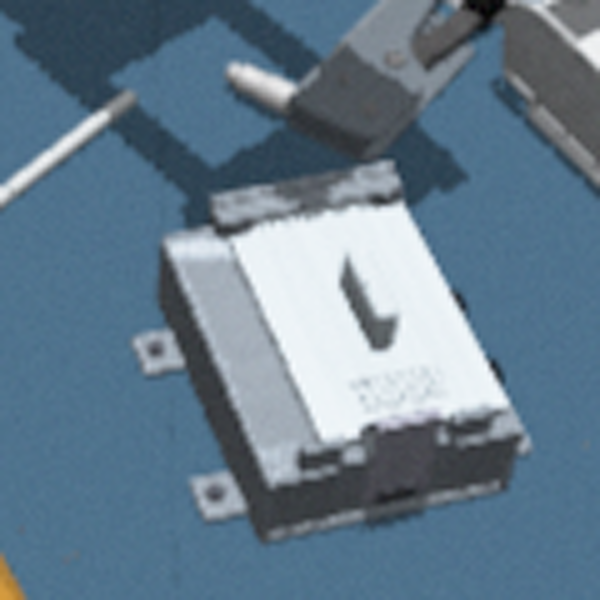

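```bash
python3 -c "
from h import *
print(ctrl.hand_in())"
```

```text
the job is handed in; nothing more can be done
None
```

The terminal box is closed: the cover's lip is hooked in the bracket slot and the spring catch appears to have snapped over its back edge. I handed the job in at about 20 s.

- **Hooking:** I gripped the white cover by its rib, tilted it 15° and felt for the deck. I then slid the lip in until it met the end stop. The bracket was about 11 mm left of the middle.
- **Closing:** I pivoted the cover down onto the catch, let go, and pressed the thumb ridges with closed fingers. A last press of about 22 N found it solid at closed height.
- **Last checks:** The side camera shows the cover's top at 51 to 52.6 mm nearly everywhere along it, against 51 mm for a closed cover. The one exception was 49.2 mm right at the back edge, probably a mixed edge reading. The catch is back within 1 mm or so of where it started. The gripper was clear at z = 0.21 m, holding nothing.
- **Not seen directly:** The catch snapping produced no clear force reading, because each step relaxed before its reading. That it snapped rests on the flat cover, the firm final press and the catch's position.
- **Bystanders:** I did not compare their positions before and after. The arm only touched the cover, and the pictures gave no sign that anything else moved.

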